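Lock the monitor carriage on its desk rail

TASK

Take the two wooden packing blocks off the desk rail and lay them flat on the cork mat, then slide the grey carriage along the rail by its dark post, towards the studs, until its spring detent clicks and it is fully home. Then push every spring clip lying on the desk leg first and about level through the cross hole of a stud of its own (any stud, from either side), until its bow has sprung over and hugs the stud. Leave the carriage home, the blocks on the mat, all clips let go, and the mug and phone where they are.

Things in the scene. Friction and masses are not known exactly. Their poses are not given: they have to be found in the camera images.
- rail: Fixed aluminium monitor rail, 80 (x) by 580 (y, from -260 to 320) by 18 mm high; origin at desk level in the line of the studs, z up. Four upright steel studs, 30 mm diameter, tops 94 mm above the desk, on its y axis at y = -30, 55, 140 and 225 mm, each with a 12 mm cross hole along x, 65 mm above the desk. The carriage covers the rail up to 31 mm above the desk.
- stud1 (a point): Centre of the cross hole of stud 1 (rail y = -30 mm), midway through the 30 mm stud, 65 mm above the desk; its axes are the rail's, and the hole runs along x.
- stud2 (a point): Centre of the cross hole of stud 2 (rail y = 55 mm), midway through the 30 mm stud, 65 mm above the desk; its axes are the rail's, and the hole runs along x.
- stud3 (a point): Centre of the cross hole of stud 3 (rail y = 140 mm), midway through the 30 mm stud, 65 mm above the desk; its axes are the rail's, and the hole runs along x.
- stud4 (a point): Centre of the cross hole of stud 4 (rail y = 225 mm), midway through the 30 mm stud, 65 mm above the desk; its axes are the rail's, and the hole runs along x.
- carriage (a joint): Travel of the grey forked carriage along the rail's +y, in m: 0 farthest back, 0.100 its end stop. It moves with about 2 N of friction until a sprung ball meets a ridge at about 0.080; about 7 to 10 N takes it over the crest at 0.0895, then it snaps to 0.099 to 0.100: home.
- post_top (a point): Centre of the top of the carriage's upright dark post, 36 mm in diameter, 106 mm above the desk, standing free from 37 mm up to there; grip it from above near its top to slide the carriage. It moves with the carriage: at home it is at rail y = -105 mm.
- clip1: Steel spring R-clip, 8 mm round wire, 141 mm long, 100 g, flat on the desk (3 or 4 of the 4 are present); works either way up. Origin on its underside below the middle of the closed eye; x along the leg, z up. Eye: x = -20 to 18 mm, two straight sides along x, 26 mm wide over them (y = -13 to 13): grip it there across y. Leg: axis at y = -9, to x = 121 mm, last 7 mm thinned to 5 mm diameter.
- clip2: Steel spring R-clip, 8 mm round wire, 141 mm long, 100 g, flat on the desk (3 or 4 of the 4 are present); works either way up. Origin on its underside below the middle of the closed eye; x along the leg, z up. Eye: x = -20 to 18 mm, two straight sides along x, 26 mm wide over them (y = -13 to 13): grip it there across y. Leg: axis at y = -9, to x = 121 mm, last 7 mm thinned to 5 mm diameter.
- clip3: Steel spring R-clip, 8 mm round wire, 141 mm long, 100 g, flat on the desk (3 or 4 of the 4 are present); works either way up. Origin on its underside below the middle of the closed eye; x along the leg, z up. Eye: x = -20 to 18 mm, two straight sides along x, 26 mm wide over them (y = -13 to 13): grip it there across y. Leg: axis at y = -9, to x = 121 mm, last 7 mm thinned to 5 mm diameter.
- clip4: Steel spring R-clip, 8 mm round wire, 141 mm long, 100 g, flat on the desk (3 or 4 of the 4 are present); works either way up. Origin on its underside below the middle of the closed eye; x along the leg, z up. Eye: x = -20 to 18 mm, two straight sides along x, 26 mm wide over them (y = -13 to 13): grip it there across y. Leg: axis at y = -9, to x = 121 mm, last 7 mm thinned to 5 mm diameter.
- clip1_seat (a point): Point on this clip's leg axis, at clip x = 67, y = -9, z = 4 mm; it lies at the centre of the stud's hole when the clip is fully on. Pushing the leg in along x is easy until 33 mm short of there, takes up to about 20 N until 20 mm short, where the bow springs over, and is easy again for the rest.
- clip2_seat (a point): Point on this clip's leg axis, at clip x = 67, y = -9, z = 4 mm; it lies at the centre of the stud's hole when the clip is fully on. Pushing the leg in along x is easy until 33 mm short of there, takes up to about 20 N until 20 mm short, where the bow springs over, and is easy again for the rest.
- clip3_seat (a point): Point on this clip's leg axis, at clip x = 67, y = -9, z = 4 mm; it lies at the centre of the stud's hole when the clip is fully on. Pushing the leg in along x is easy until 33 mm short of there, takes up to about 20 N until 20 mm short, where the bow springs over, and is easy again for the rest.
- clip4_seat (a point): Point on this clip's leg axis, at clip x = 67, y = -9, z = 4 mm; it lies at the centre of the stud's hole when the clip is fully on. Pushing the leg in along x is easy until 33 mm short of there, takes up to about 20 N until 20 mm short, where the bow springs over, and is easy again for the rest.
- clip1_bow (a joint): Opening of this clip's bow, rad: 0 relaxed, about 0.08 as its throat passes a stud; a spring closes it. The bow is the arm on the clip's +y side, hinged at x = 14 mm, with a belly for the stud at x = 66, a throat 5 mm from the leg at x = 87 and a flared end at x = 103, y = 16.
- clip2_bow (a joint): Opening of this clip's bow, rad: 0 relaxed, about 0.08 as its throat passes a stud; a spring closes it. The bow is the arm on the clip's +y side, hinged at x = 14 mm, with a belly for the stud at x = 66, a throat 5 mm from the leg at x = 87 and a flared end at x = 103, y = 16.
- clip3_bow (a joint): Opening of this clip's bow, rad: 0 relaxed, about 0.08 as its throat passes a stud; a spring closes it. The bow is the arm on the clip's +y side, hinged at x = 14 mm, with a belly for the stud at x = 66, a throat 5 mm from the leg at x = 87 and a flared end at x = 103, y = 16.
- clip4_bow (a joint): Opening of this clip's bow, rad: 0 relaxed, about 0.08 as its throat passes a stud; a spring closes it. The bow is the arm on the clip's +y side, hinged at x = 14 mm, with a belly for the stud at x = 66, a throat 5 mm from the leg at x = 87 and a flared end at x = 103, y = 16.
- block1: Wooden packing block, 140 (x) by 46 (y) by 30 mm, 120 g, origin at the centre of its underside. It lies across the rail on its 18 mm high top, just beyond the last stud, in the way of the carriage's prongs, and juts out some 55 to 65 mm from the rail on the robot's side: grip it there across y.
- block2: The same kind of block; it lies across the carriage's prongs, 31 mm above the desk, between the post and the first stud, and would be pinched there before the carriage is home.
- mat: Fixed cork mat flat on the desk, 240 (x) by 170 (y) by 3 mm, origin at the centre of its underside. Both blocks fit on it side by side, their length along the mat's y, at mat x = -50 and 50 mm.
- mug: White mug, 80 mm wide, 95 mm high, origin at the centre of its underside; leave alone.
- phone: Black cordless phone in its cradle, 75 by 85 mm, 165 mm high, origin at the centre of its underside; leave alone.
There are look-alikes about, which are no part of the job. What is shaped like the clip2 but blue or turquoise is not meant.

How it is judged:
By the outcome, as a careful person would: the job done as asked, in the order asked, and still so for the second after the job is handed in, with the robot touching nothing.
Of clip1, clip2, clip3, clip4 only 3 to 4 are there at a start; the rules pass over those that are not, and their reading is None.
At some moment in a run one of clip1, clip2, clip3, clip4 may be knocked a few centimetres aside while the robot is not near it.
Once in a run the grip may slacken for a moment while it holds something.
It also fails if it takes over 192 s, if anything falls off the work surface, if the arm or the gripper's body presses on something with over 40 N, if the wrist force passes 120 N, or if a joint passes its speed limit or range.

ROBOT

A 6-joint arm with a two-finger parallel gripper is mounted at the origin on the work surface. World frame = base frame: x ahead of the robot, y to its left, z up, the work surface at z = 0. Lengths are in m, angles in rad, forces in N, time in s.
With the tool pointing down it reaches from about 0.25 to 0.8 m from the base axis. Payload 8.5 kg.
Tool frame: the origin (TCP) lies midway between the tips of the shut fingers; the grasp point (between the pads) lies 19 mm behind it; x points along the fingers, z is the direction in which the jaws open and shut, and the axes are right-handed (so a half turn about x gives the same grasp; the last joint's range is limited). The gripper opens to 85 mm and grips with 20 to 120 N. Pads are 22 mm wide; open, the fingers measure 114 mm over their backs; the gripper's body (76 mm by 85 mm) begins 54 mm behind the grasp point. The pads swing forward as they close: fully open they stand 13 mm farther back than shut.
Start: joints at [1.118, 0.238, -0.013, 1.319, 0, 1.571], TCP at [0.23, 0.472, 0.231] pointing down, gripper open.
Joint ranges: [-2.66, 2.66], [-1.03, 1.9], [-1.14, 1.46], [-1.82, 2.27], [-1.45, 1.34], [-3.14, 3.14]. Speed limits (rad/s): [2.22, 2.22, 2.79, 3.14, 3.14, 3.14].

INTERFACE

Orientations are given as a unit quaternion [w, x, y, z].
In Python, from cell import r, vision, ticket, finder gives the robot as it stands. Calls block until the motion is done:
- r.reach(position, orientation): joint-space move of the TCP to a pose.
- r.move_linear(position, orientation=None, velocity=0.15, force_limit=None): straight line of the TCP; orientation=None keeps the orientation; velocity is the mean speed in m/s. With force_limit (N) it stops when the force on the tool has changed by that much, and returns True; else False.
- r.move_joints(angles): joint-space move.
- r.move_gripper(opening): finger opening in m; the grip force is fixed at half the most; returns when the fingers have stopped.
- r.wait(seconds).
- r.solve_ik(position, orientation): joint angles nearest the present ones, or None.
- r.get_state(): the state.
- vision.grab_frame(name): name is "side" or "top"; returns (picture, depth): 420x560x3 uint8, red, green, blue; 420x560 float32, m along the optical axis (not along the pixel's ray), 0 where there is no reading.
- vision.camera_model(name): a dict with "mtx" (3x3 intrinsics, pixels), "R" (3x3) and "t" (3): a world point X has camera coordinates R X + t. Camera axes: x right, y down, z forward; pixel columns grow to the right and rows downward; lengths in m; the calibration is good to about 2 mm. A picture is of the moment at which its call begins. camera_model takes no time and is no camera call.
A pose or a line that the arm cannot do raises r.MotionError and nothing moves.
- ticket.close_job(): hands the job in, once; it reports no verdict.
Trained networks look in the newest picture that a camera, given by its name, has taken for a name from the list of things; names that differ only in an ending like _2 or _b are one class to them, and where a whole thing is asked for, a point or a joint stands for the part that bears it (a point fixed in the world has none). Each returns a list of dicts, best first, with "score" (0 to 1); they miss things now and then, are a little off and sometimes report something else, mostly with a low value. They report only what shows in the picture. A call takes as long as a camera call. They do not tell look-alikes from the thing itself.
- finder.spot_in(camera, target): "box" ([left, top, width, height] as shares, 0 to 1, of the picture: columns of its width, rows of its height, round what is visible of it).
- finder.landmark_of(camera, target): "location" ([column, row] as shares, 0 to 1, of the picture: columns of its width, rows of its height: a listed point, or the origin of a listed thing).
The state is a dict: "time_s": time; "joint_positions": joint angles; "dq": joint speeds; "joint_efforts": joint torques, N m; "eef_pos": TCP position; "eef_rot": TCP orientation; "wrist_force": force on the tool from outside, world axes, zero at the start; "torque": the same for the moment, N m; "opening": finger opening in m.
Only numpy, scipy, OpenCV 4.12 (cv2) and the standard library are available. Lean on these libraries where they do the work, as an engineer would, in place of code of your own. Each camera call takes 0.05 s, during which the arm holds its last target. There are 200 camera calls.

## Working session

There is one attempt and no reset: what is moved stays moved. The work goes in short steps, each a Python script; the robot and the scene stay as the last script left them, time stands still between calls to the robot, and variables do not carry over. Pictures are saved under pics/ and viewed, about 12 in all and at most 16, crops included, and the job is handed in when it is done.

```bash
ls; mkdir -p pics; python3 - <<'E'
from cell import r, vision, ticket, finder
import cv2, numpy as np
for n in ("side","top"):
    p,d=vision.grab_frame(n); cv2.imwrite(f"pics/{n}0.png",cv2.cvtColor(p,cv2.COLOR_RGB2BGR)); np.save(f"pics/{n}0d.npy",d)
    m=vision.camera_model(n); R=np.array(m["R"]);print(n,m["mtx"],-R.T@np.array(m["t"]),R)
    for t in ["clip1","block1","mat","mug","phone","rail","post_top","stud1","stud2","stud3","stud4","clip1_seat","block2","clip2"]:
        for o in finder.landmark_of(n,t):
            print(t,round(o["score"],2),np.round(np.array(o["location"])*[560,420],1))
print(r.get_state())
E
```

```text
pics
side [[418.25324832   0.         279.01723478]
 [  0.         418.25324832 206.98182237]
 [  0.           0.           1.        ]] [ 0.51009374 -0.88659442  0.74714088] [[ 0.99633794 -0.08546706 -0.00246916]
 [-0.05457471 -0.61344727 -0.78784773]
 [ 0.06582033  0.78509734 -0.61586512]]
clip1 0.91 [219.1 291.5]
clip1 0.62 [230.2 204.3]
clip1 0.54 [233.  247.8]
clip1 0.49 [229.1 172.5]
clip1 0.48 [197.2 240.2]
clip1 0.46 [190.2 178.3]
block1 0.74 [275.8 164.6]
mat 0.75 [263.2 370.8]
mug 0.55 [366.1 260.9]
phone 0.61 [359.9 223.8]
rail 0.87 [294.3 222.6]
rail 0.49 [290.2 174.9]
rail 0.34 [272.7 166.7]
post_top 0.64 [312.9 238. ]
stud1 0.61 [283. 162.]
stud1 0.6 [289.6 176.3]
stud1 0.59 [292.1 190.1]
stud1 0.55 [299.2 212.3]
stud2 0.61 [283. 162.]
stud2 0.6 [289.6 176.3]
stud2 0.59 [292.1 190.1]
stud2 0.55 [299.2 212.3]
stud3 0.61 [283. 162.]
stud3 0.6 [289.6 176.3]
stud3 0.59 [292.1 190.1]
stud3 0.55 [299.2 212.3]
stud4 0.61 [283. 162.]
stud4 0.6 [289.6 176.3]
stud4 0.59 [292.1 190.1]
stud4 0.55 [299.2 212.3]
clip1_seat 0.54 [249.6 171.2]
block2 0.74 [275.8 164.6]
clip2 0.91 [219.
[... 1295 characters left out ...]
3.2 276.7]
{'time_s': 1.5, 'joint_positions': array([ 1.11802955e+00,  2.38199240e-01, -1.34863905e-02,  1.31921579e+00,
        4.69261149e-06,  1.57077992e+00]), 'dq': array([ 7.76781334e-05,  1.28892705e-03,  9.27702878e-04, -9.85056143e-04,
        1.33493889e-03,  2.20952597e-04]), 'joint_efforts': array([-2.82964893e-04, -5.38579738e+01,  3.46694362e+01,  2.95151716e-03,
       -1.71618461e-05, -2.78412216e-05]), 'eef_pos': array([0.22964342, 0.47206213, 0.23128193]), 'eef_rot': array([ 0.59943414, -0.37503815,  0.5994989 ,  0.37500155]), 'wrist_force': array([0.19911554, 0.66013491, 0.39566514]), 'torque': array([ 0.0044545 , -0.02031331, -0.01176766]), 'opening': 0.08566541140293796}
```

View pics/top0.png

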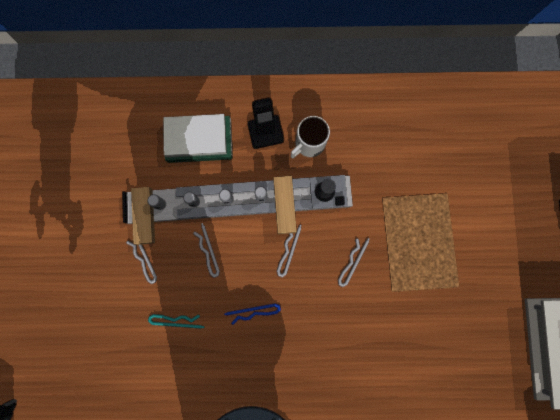

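View pics/side0.png

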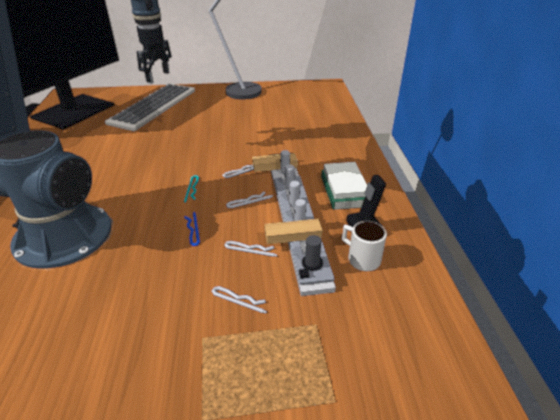

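The top picture shows four silver clips on the robot's side of the rail, eyes at about (152,280), (214,273), (282,273) and (345,283), with their legs towards the rail. The decoys are at (176,321) turquoise and (253,313) blue. The studs are at columns 154–260, block1 at (142,215), block2 at (285,205), the post at (325,187) and the mat at (420,242). The side view agrees.

```bash
cat > h.py <<'E'
from cell import r, vision, ticket, finder
import cv2, numpy as np
from scipy.optimize import minimize
def cam(n):
    m=vision.camera_model(n); return np.array(m["mtx"]),np.array(m["R"]),np.array(m["t"])
CAM={n:cam(n) for n in("side","top")}
def proj(n,X):
    K,R,t=CAM[n]; c=np.atleast_2d(X)@R.T+t; u=c@K.T; return u[:,:2]/u[:,2:]
def onplane(n,uv,z):
    K,R,t=CAM[n]; uv=np.atleast_2d(uv); d=np.c_[uv,np.ones(len(uv))]@np.linalg.inv(K).T@R; o=-R.T@t
    return o+d*((z-o[2])/d[:,2])[:,None]
def cloud(n,d):
    K,R,t=CAM[n]; v,u=np.mgrid[:d.shape[0],:d.shape[1]]
    c=np.stack([u,v,np.ones_like(u)],-1)@np.linalg.inv(K).T*d[...,None]
    return (c-t)@R
def grab(n,name=None):
    p,d=vision.grab_frame(n)
    if name: cv2.imwrite(f"pics/{name}.png",cv2.cvtColor(p,cv2.COLOR_RGB2BGR))
    return p,d
def ortho(n,p,z,x0,x1,y0,y1,s=1000):
    # image rows: x decreasing, cols: y decreasing (as in the top view), s px per m
    xs=np.arange(x1,x0,-1/s); ys=np.arange(y1,y0,-1/s)
    X,Y=np.meshgrid(xs,ys,indexing="ij"); uv=proj(n,np.c_[X.ravel(),Y.ravel(),np.full(X.size,z)]).reshape(*X.shape,2).astype(np.float32)
    return cv2.remap(p,uv[...,0],uv[...,1],cv2.INTER_CUBIC)
E
python3 - <<'E'
from h import *
p=cv2.cvtColor(cv2.imread("pics/top0.png"),cv2.COLOR_BGR2RGB); d=np.load("pics/top0d.npy")
C=cloud("top",d); z=C[...,2]
print("desk z",np.nanmedian(z[290:300,230:400]))
def comps(m,lbl,amin=15):
    n,l,s,c=cv2.connectedComponentsWithStats(m.astype(np.uint8))
    for i in range(1,n):
        if s[i,4]>=amin:
            P=C[l==i]; (cx,cy),sz,a=cv2.minAreaRect(P[:,:2].astype(np.float32)*1000)
            print(lbl,s[i],"mean",P.mean(0).round(4),"rect",np.round([cx,cy,*sz,a],1),"z",np.percentile(P[:,2],[10,50,90]).round(4))
roi=np.zeros(z.shape,bool); roi[165:300,115:470]=1
comps(roi&(z>.085)&(z<.115),"tops",8)
hsv=cv2.cvtColor(p,cv2.COLOR_RGB2HSV)
comps(roi&(z>.040)&(z<.068)&(hsv[...,1]>90),"blk")
comps(roi&(z>.010)&(z<.035),"rail")
# mat
mk=np.zeros(z.shape,bool); mk[185:300,375:470]=1
lab=cv2.cvtColor(p,cv2.COLOR_RGB2LAB)
comps(mk&(z>.0015)&(z<.02),"mat",200)
o=ortho("top",p,.004,.23,.42,-.30,.36,1200)
cv2.imwrite("pics/orth0.png",cv2.cvtColor(o,cv2.COLOR_RGB2BGR)); print(o.shape)
for k in [(420,242),(400,195),(448,195),(388,290),(456,288)]: print(k,onplane("top",k,.003).round(4))
E
```

```text
desk z -0.000620882154863949
tops [320 179  16  16 201] mean [ 0.6438 -0.1908  0.104 ] rect [ 644.8 -191.4   34.5   33.7   89.3] z [0.1001 0.1051 0.1074]
tops [255 186  12  13 122] mean [ 0.6352 -0.0327  0.0923] rect [635.7 -32.8  26.4  29.5  89.9] z [0.0894 0.0923 0.0951]
tops [219 189  13  13 125] mean [0.6297 0.0518 0.0927] rect [630.2  52.4  28.5  26.9  43.5] z [0.0892 0.0928 0.0957]
tops [183 192  13  12 123] mean [0.6247 0.1367 0.0927] rect [624.6 137.3  28.9  26.6  89.2] z [0.0901 0.0929 0.0953]
tops [148 194  12  13 125] mean [0.6199 0.2206 0.0926] rect [620.5 221.1  29.5  26.1   3.7] z [0.0892 0.093  0.0952]
blk [ 274  176   23   58 1055] mean [ 0.6089 -0.0901  0.0602] rect [610.7 -90.4 139.9  46.2   3.5] z [0.0579 0.0603 0.0627]
blk [ 131  187   22   57 1040] mean [0.589  0.2631 0.0474] rect [591.3 263.5 140.2  46.6   4.3] z [0.0448 0.0475 0.05  ]
rail [ 292  175   61   36 1414] mean [ 0.6438 -0.1815  0.0265] rect [ 645.4 -187.5   80.9  149.2    3.6] z [0.0163 0.029  0.0325]
rail [ 151  180  125   63 3279] mean [0.6252 0.0885 0.0246] rect [602.5  87.6 136.9 310.3   3.7] z [0.016  0.0276 0.0322]
rail [122 191  11  32 272] mean [0.615  0.3078 0.0234] rect [614.8 308.   79.5  19.5   4.2] z [0.0159 0.0201 0.0332]
mat [ 380  193   79   99 4118] mean [ 0.5166 -0.4345  0.0033] rect [ 518.8 -435.4  252.4  178.1    4.7] z [0.0018 0.0031 0.0051]
(228, 792, 3)
(420, 242) [[ 0.5155 -0.435   0.003 ]]
(400, 195) [[ 0.6377 -0.3907  0.003 ]]
(448, 195) [[ 0.6358 -0.5149  0.003 ]]
(388, 290) [[ 0.3964 -0.3473  0.003 ]]
(456, 288) [[ 0.3988 -0.5183  0.003 ]]
```

View pics/orth0.png

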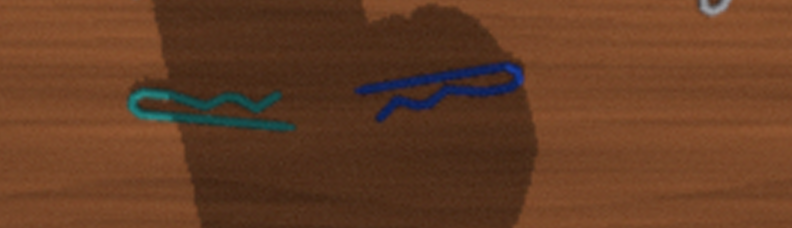

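Those are only the two decoys, since the rail sits at x≈0.63. I'll fit the four silver clips in the right region (x 0.40–0.62).

```bash
cat >> h.py <<'E'
# clip template (mm, clip frame, seen from above): polylines of the wire axis
EYE=[(14,9),(-8,9),(-13,7.5),(-16,0),(-13,-7.5),(-8,-9),(121,-9)]
BOW=[(14,9),(45,2),(57,8),(66,10),(76,8),(87,0),(103,16)]
def sample(pl,step=2.):
    pl=np.array(pl,float); out=[]
    for a,b in zip(pl[:-1],pl[1:]):
        k=max(2,int(np.hypot(*(b-a))/step)+1); out.append(a+(b-a)*np.linspace(0,1,k)[:,None])
    return np.vstack(out)
LEG=sample(EYE); BOWP=sample(BOW)
def place(P,x,y,th,m):
    P=P/1000*[1,m]; c,s=np.cos(th),np.sin(th); return np.c_[x+c*P[:,0]-s*P[:,1], y+s*P[:,0]+c*P[:,1]]
def grey(p):
    hsv=cv2.cvtColor(p,cv2.COLOR_RGB2HSV).astype(float)
    return cv2.GaussianBlur(np.clip((150-hsv[...,1])/110,0,1)*np.clip((hsv[...,2]-40)/60,0,1),(0,0),.8)
def fitclip(n,G,x,y,th,ms=(1,-1),z=.004):
    best=None
    for m in ms:
        def cost(q):
            s=0
            for P,w in((LEG,1),(BOWP,.5)):
                X=place(P,q[0]/1000,q[1]/1000,q[2]/50,m); uv=proj(n,np.c_[X,np.full(len(X),z)]).astype(np.float32)
                s-=w*cv2.remap(G.astype(np.float32),uv[:,:1],uv[:,1:],cv2.INTER_LINEAR).mean()
            return s
        for dx in(-6,0,6):
          for dt in (-.1,0,.1):
            o=minimize(cost,[x*1000+dx,y*1000,(th+dt)*50],method="Nelder-Mead",options=dict(initial_simplex=np.array([x*1000+dx,y*1000,(th+dt)*50])+np.array([[0,0,0],[6,0,0],[0,6,0],[0,0,6]]),xatol=.02,fatol=1e-5))
            if best is None or o.fun<best[0]: best=(o.fun,o.x[0]/1000,o.x[1]/1000,o.x[2]/50,m)
    return best
def findclips(n="top",p=None):
    if p is None: p,_=grab(n)
    G=grey(p); res=[]
    O=ortho(n,(G*255).astype(np.uint8),.004,.38,.60,-.32,.36,1000)>110
    k,l,s,c=cv2.connectedComponentsWithStats(cv2.morphologyEx(O.astype(np.uint8),cv2.MORPH_CLOSE,np.ones((9,9))))
    for i in range(1,k):
        if s[i,4]<700: continue
        v,u=np.nonzero(l==i); P=np.c_[.60-v/1000,.36-u/1000]; ce=P.mean(0); w,V=np.linalg.eigh(np.cov((P-ce).T)); a=V[:,1]; L=(P-ce)@a
        if np.ptp(L)<.1 or np.ptp(L)>.19: continue
        c2=[fitclip(n,G,*(ce-.05*q*a),np.arctan2(*(q*a)[::-1])) for q in(1,-1)]
        res.append(min(c2))
    return res,G
E
python3 - <<'E'
from h import *
out=[]
for n in("top","side"):
    p=cv2.cvtColor(cv2.imread(f"pics/{n}0.png"),cv2.COLOR_BGR2RGB)
    res,G=findclips(n,p)
    for f in res: print(n,np.round(f,4))
    o=ortho(n,p,.004,.40,.62,-.26,.32,1300)
    for f in res:
        for P in(LEG,BOWP):
            for X in place(P,*f[1:]): cv2.circle(o,(int((.32-X[1])*1300),int((.62-X[0])*1300)),0,(255,0,0),-1)
    out.append(o)
cv2.imwrite("pics/fit0.png",cv2.cvtColor(np.vstack(out),cv2.COLOR_RGB2BGR))
E
```

```text
top [-1.1663  0.4554  0.0915  0.3364  1.    ]
top [-1.331   0.4528 -0.0828 -0.3222  1.    ]
top [-1.232   0.4414  0.2507  0.4766  1.    ]
top [-1.3592  0.4258 -0.2373 -0.5019  1.    ]
side [-1.4425  0.4562  0.0878  0.3342  1.    ]
side [-1.4528  0.4542 -0.0858 -0.3292  1.    ]
side [-1.4675  0.4272 -0.2402 -0.5057  1.    ]
side [-1.2703  0.4421  0.245   0.4953  1.    ]
```

View pics/fit0.png

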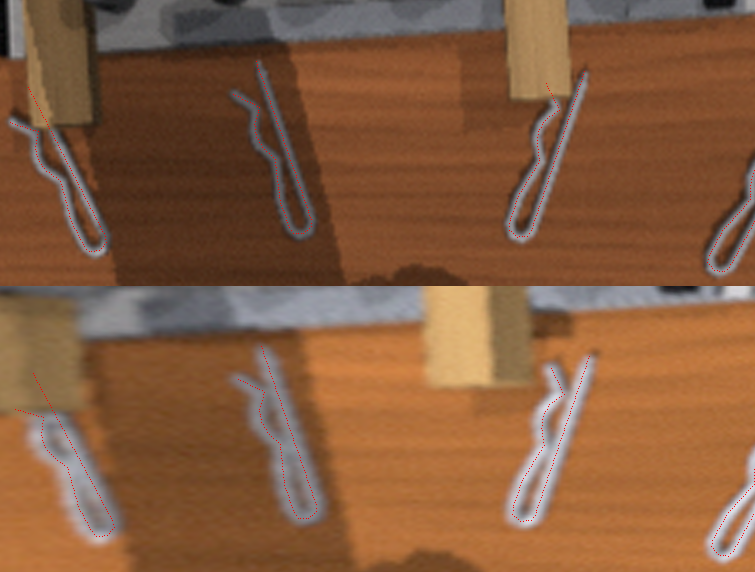

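The fits match the wire in both cameras: all four clips have mirror +1, and the cameras agree within 3 mm. Next are the blocks.

```bash
cat >> h.py <<'E'
from scipy.spatial.transform import Rotation as Ro
def down(a):
    "tool down, jaws along the horizontal direction at angle a"
    x=np.array([0,0,-1.]); z=np.array([np.cos(a),np.sin(a),0]); M=np.c_[x,np.cross(z,x),z]
    q=Ro.from_matrix(M).as_quat(); return np.r_[q[3],q[:3]]
def ori(p,a):
    "of the two equal grasps the one with joint 6 nearest the present"
    q0=np.array(r.get_state()["joint_positions"]); best=None
    for k in(0,np.pi):
        s=r.solve_ik(list(p),list(down(a+k)))
        if s is not None:
            c=np.abs(np.array(s)-q0).max()
            if best is None or c<best[0]: best=(c,down(a+k))
    return list(best[1])
def st(*k):
    s=r.get_state(); return [np.round(s[i],4) for i in("time_s","eef_pos","wrist_force","opening")+k]
E
cat > blk.py <<'E'
from h import *
mat=np.array([.517,-.4345]); my=np.radians(4.2); mx=np.array([np.cos(my),np.sin(my)]); myv=np.array([-mx[1],mx[0]])
def block(c,yaw,z0,off,tgt):
    u=np.array([np.cos(yaw),np.sin(yaw)]); g=np.array(c)-off*u; z=z0+.004
    q=ori([*g,.22],yaw+np.pi/2); r.reach([*g,.16],q); r.move_linear([*g,z],q,.15); print("at",st())
    r.move_gripper(0.03); print("grip",st()); r.move_linear([*g,.22],q,.2)
    print("lift",st())
    # block x -> mat -y : grip end towards mat +y
    b=np.array(tgt); gp=b+off*myv; q=ori([*gp,.22],my)
    r.reach([*gp,.22],q); hit=r.move_linear([*gp,.03],q,.2); print("over",st())
    hit=r.move_linear([*gp,.0055],q,.04,force_limit=5); print("down",hit,st())
    r.move_gripper(.075); r.move_linear([*gp,.2],q,.25); print("done",st())
E
python3 - <<'E'
from blk import *
block([.591,.262],np.radians(4.0),.018,.046,mat+.05*mx)
grab("top","top1")
E
```

```text
at [np.float64(4.0083), array([0.5456, 0.2592, 0.0229]), array([-0.2356,  0.2775,  0.0603]), np.float64(0.0855)]
grip [np.float64(4.4583), array([0.5455, 0.259 , 0.0228]), array([-1.1231,  0.0105,  5.2227]), np.float64(0.0448)]
lift [np.float64(5.6), array([0.5446, 0.2585, 0.2188]), array([-0.331 ,  0.2883, -1.8084]), np.float64(0.0453)]
over [np.float64(9.0), array([ 0.5643, -0.3853,  0.0312]), array([ 0.5961,  0.3372, -1.1307]), np.float64(0.0446)]
down True [np.float64(9.5417), array([ 0.5634, -0.3849,  0.0077]), array([1.3795, 0.1156, 2.4606]), np.float64(0.045)]
done [np.float64(10.8583), array([ 0.563 , -0.3846,  0.1986]), array([ 0.0224,  0.0751, -0.9218]), np.float64(0.0749)]
```

```bash
python3 - <<'E'
from blk import *
block([.6107,-.0912],np.radians(3.6),.031,.046,mat-.05*mx)
grab("top","top2"); grab("side","side2")
a=cv2.imread("pics/top2.png"); cv2.imwrite("pics/top2c.png",a)
E
```

```text
at [np.float64(13.0167), array([ 0.5654, -0.0944,  0.0357]), array([ 0.0886,  1.3839, -0.393 ]), np.float64(0.0749)]
grip [np.float64(13.3833), array([ 0.5654, -0.0942,  0.036 ]), array([-1.5359,  0.4045,  5.1313]), np.float64(0.045)]
lift [np.float64(14.4583), array([ 0.5642, -0.094 ,  0.2189]), array([-0.4551, -0.6756, -0.6873]), np.float64(0.0446)]
over [np.float64(16.7583), array([ 0.4646, -0.3925,  0.0311]), array([ 0.0322,  0.2646, -0.9012]), np.float64(0.0448)]
down True [np.float64(17.3), array([ 0.4638, -0.3922,  0.0082]), array([-0.9774,  0.7062,  6.4646]), np.float64(0.0451)]
done [np.float64(18.6167), array([ 0.4633, -0.3919,  0.1987]), array([ 0.6459, -0.8519, -0.4097]), np.float64(0.075)]
```

View pics/top2.png

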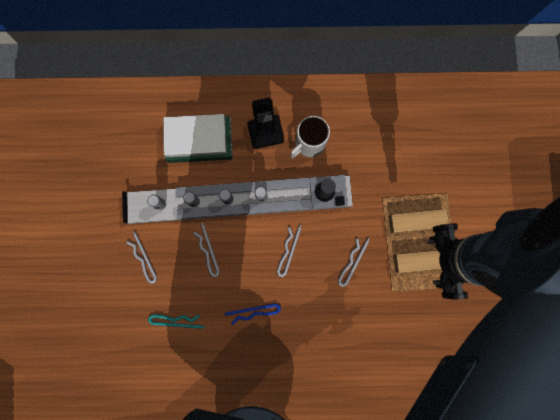

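Both blocks lie on the mat, at about (420,221) and (417,262), and the clips haven't moved. Next is the carriage.

```bash
python3 - <<'E'
from h import *
yaw=np.radians(3.5); e=np.array([-np.sin(yaw),np.cos(yaw)]); g=np.array([.6446,-.1925])
q=ori([*g,.2],yaw+np.pi/2); r.reach([*g,.2],q); r.move_linear([*g,.080],q,.15); print(st())
r.move_gripper(.02); s=st(); print("grip",s)
g=s[1][:2]; 
t=g+.070*e; print(r.move_linear([*t,.080],q,.08,force_limit=25),st())
t=g+.090*e; print(r.move_linear([*t,.080],q,.04,force_limit=28),st())
r.wait(.3); print(st())
r.move_gripper(.055); r.wait(.2); print(st()); p=np.array(r.get_state()["eef_pos"]); r.move_linear([p[0],p[1],.2],q,.2)
grab("side","side3"); c=np.array([.40,.35,.25]); r.reach([.40,.30,.25],ori(c,0)); 
p,d=grab("top","top3"); np.save("pics/top3d.npy",d); grab("side","side3b"); print(st())
C=cloud("top",d); z=C[...,2]; m=np.zeros(z.shape,bool); m[165:230,115:360]=1
n,l,s,c=cv2.connectedComponentsWithStats((m&(z>.085)&(z<.115)).astype(np.uint8))
for i in range(1,n):
    if s[i,4]>20: print(s[i],cv2.minAreaRect(C[l==i][:,:2].astype(np.float32)*1000))
for o in findclips("top",p)[0]: print(np.round(o,4))
for k in("block1","mat","stud1"):
    for o in finder.landmark_of("top",k): print(k,round(o["score"],2),np.round(np.array(o["location"])*[560,420],1))
E
```

```text
[np.float64(20.7333), array([ 0.6451, -0.193 ,  0.081 ]), array([-0.5673,  0.4454,  0.1271]), np.float64(0.0748)]
grip [np.float64(21.1833), array([ 0.645 , -0.1926,  0.0811]), array([-1.1859, -0.3021,  6.3132]), np.float64(0.0342)]
False [np.float64(22.2083), array([ 0.6408, -0.1242,  0.0811]), array([-3.738 , -6.367 ,  6.9584]), np.float64(0.0347)]
False [np.float64(22.8583), array([ 0.6398, -0.1075,  0.081 ]), array([ -1.1725, -22.4535,   4.1233]), np.float64(0.0346)]
[np.float64(23.1583), array([ 0.6398, -0.1075,  0.081 ]), array([ -1.5448, -21.4066,   4.3477]), np.float64(0.0342)]
[np.float64(23.6917), array([ 0.6395, -0.1024,  0.0799]), array([-1.2522,  0.1271, -0.1469]), np.float64(0.0548)]
[np.float64(26.3083), array([0.4007, 0.2995, 0.2498]), array([ 0.4686, -0.7366, -0.1594]), np.float64(0.0547)]
[285 181  15  17 194] ((640.1583251953125, -107.34041595458984), (33.062068939208984, 35.58333206176758), 88.80477905273438)
[255 186  12  13 123] ((635.6866455078125, -32.780269622802734), (26.342363357543945, 29.37644386291504), 89.69452667236328)
[219 189  12  13 122] ((630.0804443359375, 52.80448913574219), (26.54495620727539, 28.631492614746094), 88.77536010742188)
[183 192  13  12 123] ((625.6009521484375, 136.9018096923828), (29.097671508789062, 26.711563110351562), 44.17854309082031)
[148 194  13  13 129] ((620.2716064453125, 220.7192840576172), (28.080158233642578, 28.82604217529297), 89.53092193603516)
[-1.2619  0.4678  0.0859  0.404   1.    ]
[-1.37    0.453  -0.0828 -0.3232  1.    ]
[-1.3358  0.4413  0.2508  0.4676  1.    ]
[-1.3593  0.4258 -0.2373 -0.5015  1.    ]
block1 0.78 [414.5 225.5]
block1 0.71 [422.9 259.7]
mat 0.81 [417.9 242.9]
stud1 0.97 [191.3 198.4]
stud1 0.9 [258.  195.1]
stud1 0.86 [156.3 203.6]
stud1 0.77 [230.2 197.5]
```

The carriage is home: the push stalled at 22 N against the end stop, and the post-to-stud1 distance is 74.6 mm where 75 was expected. The top camera agrees with the robot frame to under 1 mm. One clip was knocked and is now at (0.468, 0.086). I'll pick the first clip and check it in hand.

```bash
cat >> h.py <<'E'
YAW=np.radians(3.44); EX=np.array([np.cos(YAW),np.sin(YAW)]); EY=np.array([-EX[1],EX[0]]); POST=np.array([.6399,-.1074])
STUD={k+1:POST+(.075+.085*k)*EY for k in range(4)}
def goto(p,q,v=.15,n=2,**k):
    p=np.array(p); c=p.copy()
    r.move_linear(list(c),q,v)
    for _ in range(n):
        r.wait(.1); c=c+(p-np.array(r.get_state()["eef_pos"])); r.move_linear(list(c),q,.05)
    return p-np.array(r.get_state()["eef_pos"])
def pick(f,gx=.002):
    _,x,y,th,m=f; u=np.array([np.cos(th),np.sin(th)]); g=np.array([x,y])+gx*u
    r.move_gripper(.055); q=ori([*g,.12],th+np.pi/2); r.reach([*g,.10],q)
    goto([*g,.030],q,.2,1); e=goto([*g,.002],q,.06,2); print("at",st(),e.round(4))
    r.move_gripper(.01); print("grip",st()); r.move_linear([*g,.12],q,.15); r.wait(.1); print("lift",st())
def qhold(p):
    return ori(p,YAW+np.pi/2)
def tcp_for(k,short,gx=.002,dy=0,dz=0,m=1):
    "TCP with the clip's seat `short` m before the hole centre of stud k (clip pushed along +rail x)"
    xy=STUD[k]+EX*(-.067-short+gx)+EY*(.009*m+dy); return np.array([*xy,.063+dz])
E
python3 - <<'E'
from h import *
p,d=grab("top"); res=findclips("top",p)[0]; f=max(res,key=lambda f:f[2]); print(np.round(f,4))
pick(f)
t=tcp_for(4,.15); q=qhold(t); r.reach(list(t+[0,0,.06]),q); print(goto(t,q),st())
a,_=grab("top","held_t"); b,_=grab("side","held_s")
L=np.array([(40,-9),(121,-9)])
out=[]
for n,im in(("top",a),("side",b)):
    s=r.get_state()["eef_pos"]; X=place(L-[2,0],s[0],s[1],YAW,1)
    uv=proj(n,np.c_[X,[.065,.065]]); print(n,uv.round(1)); c=uv.mean(0).astype(int)
    im=im.copy()
    cr=im[max(0,c[1]-50):c[1]+50,max(0,c[0]-65):c[0]+65]; cr=cv2.resize(cr,None,fx=5,fy=5,interpolation=cv2.INTER_CUBIC)
    o=np.array([max(0,c[0]-65),max(0,c[1]-50)])
    for w in uv: cv2.circle(cr,tuple(((w-o+.5)*5).astype(int)),3,(255,0,0),-1)
    out.append(cv2.resize(cr,(600,300*100//65)) if 0 else cr[:480,:640])
cv2.imwrite("pics/held1.png",cv2.cvtColor(cv2.resize(np.hstack([o[:480,:600] if o.shape[1]>=600 else o[:480] for o in out]),None,fx=.62,fy=.62),cv2.COLOR_RGB2BGR))
E
```

```text
[-1.3391  0.4414  0.2508  0.4688  1.    ]
at [np.float64(29.7917), array([0.4431, 0.2516, 0.0019]), array([-0.5589,  0.806 ,  0.204 ]), np.float64(0.0553)] [0.0001 0.0001 0.0001]
grip [np.float64(30.1917), array([0.4431, 0.2516, 0.0022]), array([-0.4005, -0.9535,  5.9511]), np.float64(0.0232)]
lift [np.float64(31.2333), array([0.4425, 0.2513, 0.1189]), array([-0.3655,  0.657 , -1.5775]), np.float64(0.0226)]
[5.30750302e-05 5.28746731e-06 2.43261480e-04] [np.float64(32.9417), array([0.4049, 0.2181, 0.0628]), array([-0.6239,  0.095 , -1.3083]), np.float64(0.0228)]
top [[159.1 275. ]
 [157.8 241. ]]
side [[227.1 163.6]
 [253.5 161.5]]
```

View pics/held1.png

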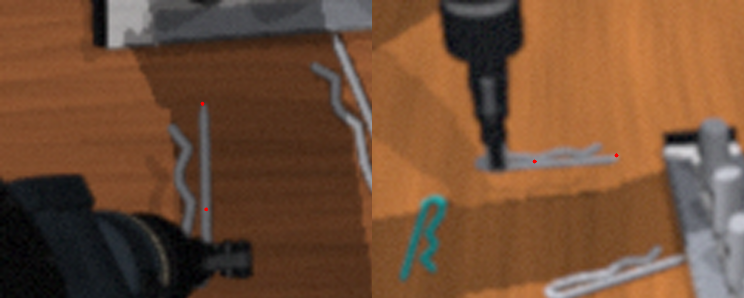

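The held leg lies on the predicted line in both views, apart from the known ~1 px side-camera bias. I'll put numbers on it, then insert.

```bash
cat >> h.py <<'E'
VL=sample([(50,-9),(121,-9)],1.); VB=sample(BOW[2:],1.)
def held(n,gx=.002,yaw=YAW,z=None,m=1):
    "fit of the held clip at known height: (score, dx, dy mm, dyaw deg) in the clip's frame against the expected pose"
    p,_=grab(n); G=grey(p).astype(np.float32); s=np.array(r.get_state()["eef_pos"]); zc=s[2]+.002
    def cost(c):
        q=0
        for P,w in((VL,1),(VB,.5)):
            a=c[2]/50; P2=(P-[gx*1000,0])*[1,1]; P2=np.c_[P2[:,0]*np.cos(a)-P2[:,1]*np.sin(a)+c[0],P2[:,0]*np.sin(a)+P2[:,1]*np.cos(a)+c[1]]
            X=place(P2,s[0],s[1],yaw,m); uv=proj(n,np.c_[X,np.full(len(X),zc)]).astype(np.float32)
            q-=w*cv2.remap(G,uv[:,:1],uv[:,1:],cv2.INTER_LINEAR).mean()
        return q
    o=min((minimize(cost,[i,j,k],method="Nelder-Mead",options=dict(initial_simplex=np.array([i,j,k])+np.array([[0,0,0],[4,0,0],[0,4,0],[0,0,3]]))) for i in(-4,0,4) for j in(-4,0,4) for k in(-3,0,3)),key=lambda o:o.fun)
    return np.round([o.fun,o.x[0],o.x[1],np.degrees(o.x[2]/50)],2)
E
python3 - <<'E'
from h import *
print(held("top"),held("side"))
E
```

```text
[-1.21 -0.99  2.87 -1.52] [-1.4  -4.19  0.37 -3.44]
```

```bash
cat >> h.py <<'E'
def enter(k,dy=0,dz=0,q=None,m=1):
    q=qhold(tcp_for(k,.1)) if q is None else q
    goto(tcp_for(k,.078,dy=dy,dz=dz,m=m),q,.12,1)
    h=r.move_linear(list(tcp_for(k,.036,dy=dy,dz=dz,m=m)),q,.03,force_limit=7); s=np.array(r.get_state()["eef_pos"]);
    print("enter",h,"short",round(float((STUD[k]-s[:2])@EX-.065),4),st()); return h
def seat(k,dy=0,dz=0,q=None,m=1):
    q=qhold(tcp_for(k,.1)) if q is None else q
    h=r.move_linear(list(tcp_for(k,-.0015,dy=dy,dz=dz,m=m)),q,.04,force_limit=38); r.wait(.2); s=np.array(r.get_state()["eef_pos"])
    print("seat",h,"short",round(float((STUD[k]-s[:2])@EX-.065),4),st(),"op")
E
python3 - <<'E'
from h import *
if not enter(4,0,.001): seat(4,0,.001)
grab("side","ins_s"); grab("top","ins_t")
E
```

```text
enter False short 0.0362 [np.float64(35.7583), array([0.5186, 0.2249, 0.064 ]), array([-0.5701,  0.7874, -0.7442]), np.float64(0.0232)]
seat False short -0.0014 [np.float64(37.05), array([0.556 , 0.2271, 0.0641]), array([ 1.0267, -0.4151, -2.041 ]), np.float64(0.0229)] op
```

```bash
cat >> h.py <<'E'
def release():
    r.move_gripper(.05); r.wait(.1); s=np.array(r.get_state()["eef_pos"]); q=list(r.get_state()["eef_rot"])
    r.move_linear([s[0],s[1],.16],q,.2); print("rel",st())
def park():
    c=[.36,.0,.30]; r.reach(c,ori(c,np.pi/2))
E
python3 - <<'E'
from h import *
release(); park(); p,_=grab("top","t4"); b,_=grab("side","s4")
for f in findclips("top",p)[0]: print(np.round(f,4))
A=cv2.resize(p[150:320,100:400],None,fx=2.4,fy=2.4,interpolation=cv2.INTER_CUBIC)[:,:720]
B=cv2.resize(b[120:270,200:400],None,fx=2,fy=2,interpolation=cv2.INTER_CUBIC)
cv2.imwrite("pics/v4.png",cv2.cvtColor(A,cv2.COLOR_RGB2BGR)); 
E
```

```text
rel [np.float64(38.2583), array([0.5559, 0.2271, 0.1592]), array([ 0.7596, -0.6671,  0.1068]), np.float64(0.0499)]
[-1.375   0.453  -0.0828 -0.3223  1.    ]
[-1.3677  0.426  -0.2373 -0.5028  1.    ]
```

View pics/v4.png

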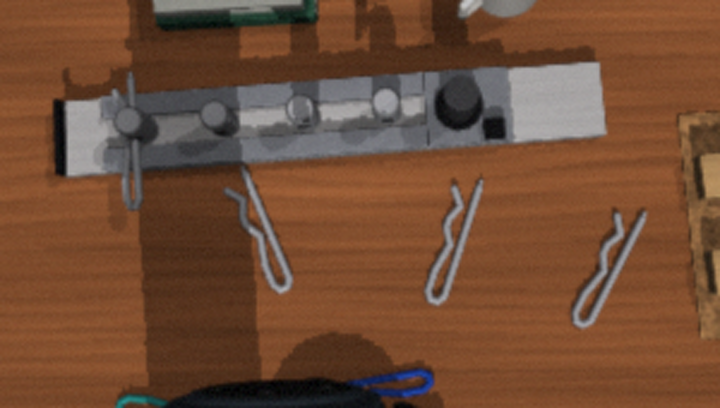

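Clip one is seated on stud 4: the leg is through and the bow is round the stud at (130,122) in the crop. Next clip goes to stud 3, with the in-hand check acting as a guard.

```bash
cat >> h.py <<'E'
def job(f,k):
    pick(f); t=tcp_for(k,.15); q=qhold(t); r.reach(list(t+[0,0,.06]),q); goto(t,q)
    h=held("top"); hs=held("side"); tip=h[2]+119*np.radians(h[3]); op=r.get_state()["opening"]; print("held",h,hs,"tip",tip,op)
    if h[0]>-.9 or abs(tip)>2.5 or abs(h[1])>4 or not .018<op<.03: print("STOP"); return
    if enter(k,0,.001,q): print("STOP2"); return
    seat(k,0,.001,q)
E
python3 - <<'E'
from h import *
p,_=grab("top"); f=fitclip("top",grey(p),.4678,.0859,.404); print(np.round(f,4))
if f[0]<-1.1: job(f,3)
E
```

```text
[-1.3495  0.4677  0.0861  0.404   1.    ]
at [np.float64(42.9833), array([0.4694, 0.0868, 0.0019]), array([ 0.4236, -0.0775,  0.4066]), np.float64(0.0549)] [0.0001 0.     0.0001]
grip [np.float64(43.3833), array([0.4695, 0.0868, 0.0022]), array([-1.4103, -0.2047,  6.0043]), np.float64(0.0234)]
lift [np.float64(44.425), array([0.4688, 0.0867, 0.119 ]), array([ 0.0806, -0.158 , -0.7154]), np.float64(0.0229)]
held [-1.25 -0.57  2.42 -1.42] [-1.45 -1.6  -2.88 -1.18] tip -0.529257370020018 0.022691024604865728
enter False short 0.0362 [np.float64(48.9167), array([0.5237, 0.1401, 0.064 ]), array([ 0.9284, -0.6598, -1.0858]), np.float64(0.0225)]
seat False short -0.0014 [np.float64(50.2083), array([0.5611, 0.1423, 0.0641]), array([-0.1562, -0.3567, -1.3145]), np.float64(0.0232)] op
```

```bash
python3 - <<'E'
from h import *
release(); park(); p,_=grab("top"); f=fitclip("top",grey(p),.453,-.0828,-.322); print(np.round(f,4))
if f[0]<-1.1: job(f,2)
E
```

```text
rel [np.float64(51.3167), array([0.5609, 0.1423, 0.1592]), array([-0.4914, -0.0298, -0.7768]), np.float64(0.0498)]
[-1.3763  0.4531 -0.0828 -0.3233  1.    ]
at [np.float64(55.7667), array([ 0.4549, -0.0835,  0.0019]), array([ 0.0188, -0.082 ,  0.5662]), np.float64(0.0552)] [ 0.0001 -0.      0.0001]
grip [np.float64(56.1667), array([ 0.4549, -0.0835,  0.0022]), array([-2.1291, -0.0389,  5.925 ]), np.float64(0.0232)]
lift [np.float64(57.2083), array([ 0.4542, -0.0833,  0.119 ]), array([-0.3565,  1.4025, -0.9894]), np.float64(0.023)]
held [-1.09  2.29  1.98 -1.33] [-1.46 -2.04  8.41 -8.54] tip -0.7823326071314258 0.022968549290501964
enter False short 0.0363 [np.float64(61.7833), array([0.5286, 0.0553, 0.064 ]), array([-1.8742,  0.6839, -1.0403]), np.float64(0.0229)]
seat False short -0.0015 [np.float64(63.075), array([0.5664, 0.0574, 0.0641]), array([ 0.4495,  0.9937, -0.9826]), np.float64(0.0232)] op
```

The side fit was odd on this one, so I'll release it and look before going on.

```bash
python3 - <<'E'
from h import *
release(); park(); p,_=grab("top","t6"); b,_=grab("side","s6")
A=cv2.resize(p[160:280,130:330],None,fx=3.6,fy=3.6,interpolation=cv2.INTER_CUBIC)[:290]
B=cv2.resize(b[135:215,200:400],None,fx=3.6,fy=3.6,interpolation=cv2.INTER_CUBIC)
cv2.imwrite("pics/v6.png",cv2.cvtColor(np.vstack([A,B]),cv2.COLOR_RGB2BGR)); print(fitclip("top",grey(p),.426,-.2373,-.503))
E
```

```text
rel [np.float64(64.1833), array([0.5661, 0.0575, 0.1593]), array([-0.0293, -0.0475, -0.    ]), np.float64(0.0497)]
(np.float64(-1.3669114112854004), np.float64(0.4258221828239667), np.float64(-0.23721414047628472), np.float64(-0.5019241078266574), 1)
```

View pics/v6.png

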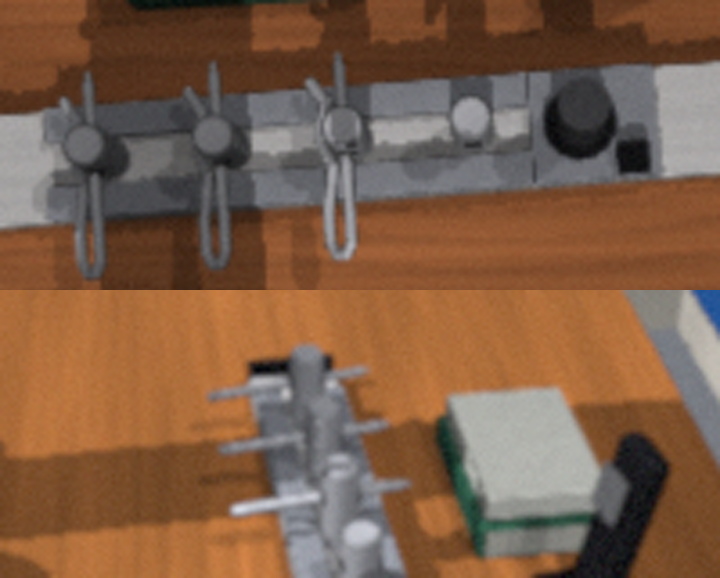

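Three clips are seated level, legs through and bows round their studs. The last one goes to stud 1.

```bash
python3 - <<'E'
from h import *
p,_=grab("top"); f=fitclip("top",grey(p),.426,-.2373,-.503); print(np.round(f,4))
if f[0]<-1.1: job(f,1)
E
```

```text
[-1.366   0.426  -0.2373 -0.5015  1.    ]
at [np.float64(68.9083), array([ 0.4276, -0.2382,  0.0019]), array([1.5248, 0.7329, 0.0842]), np.float64(0.055)] [ 0.0001 -0.      0.0001]
grip [np.float64(69.3083), array([ 0.4276, -0.2383,  0.0022]), array([-1.8633,  0.4908,  5.4062]), np.float64(0.023)]
lift [np.float64(70.35), array([ 0.4271, -0.2379,  0.119 ]), array([ 0.8206, -0.0328, -1.0017]), np.float64(0.0229)]
held [-1.17  2.42  2.14 -1.34] [ -1.42 -37.56  -2.38  -0.94] tip -0.6431020252301578 0.023122259434857413
enter False short 0.0364 [np.float64(75.1417), array([ 0.5336, -0.0295,  0.064 ]), array([-1.3798,  0.949 , -0.608 ]), np.float64(0.0228)]
seat False short -0.0015 [np.float64(76.4333), array([ 0.5715, -0.0274,  0.0641]), array([-0.6317,  1.048 , -0.5125]), np.float64(0.023)] op
```

```bash
python3 - <<'E'
from h import *
release(); c=[.33,.15,.30]; r.reach(c,ori(c,np.pi/2)); p,d=grab("top","t8"); b,_=grab("side","s8"); print(st())
A=cv2.resize(p[150:300,110:470],None,fx=2.1,fy=2.1,interpolation=cv2.INTER_CUBIC)
B=cv2.resize(b[130:280,200:400],None,fx=1.8,fy=1.8,interpolation=cv2.INTER_CUBIC); B=cv2.copyMakeBorder(B,0,0,0,A.shape[1]-B.shape[1],cv2.BORDER_CONSTANT)
cv2.imwrite("pics/v8.png",cv2.cvtColor(np.vstack([A,B]),cv2.COLOR_RGB2BGR))
C=cloud("top",d); z=C[...,2]; m=np.zeros(z.shape,bool); m[165:300,115:470]=1
for lo,hi,nm in((.085,.115,"top"),(.026,.042,"blk")):
    n,l,s,c=cv2.connectedComponentsWithStats((m&(z>lo)&(z<hi)).astype(np.uint8))
    for i in range(1,n):
        if s[i,4]>60: print(nm,np.round(np.r_[sum(map(list,cv2.minAreaRect(C[l==i][:,:2].astype(np.float32)*1000)[:2]),[])],1))
E
```

```text
rel [np.float64(77.5417), array([ 0.5712, -0.0274,  0.1592]), array([-0.6321,  0.2074, -0.5454]), np.float64(0.0499)]
[np.float64(78.8917), array([0.3307, 0.1497, 0.2993]), array([ 0.3092, -0.1012,  0.3345]), np.float64(0.0502)]
top [ 640.4 -107.4   33.    35.9]
top [635.7 -32.8  26.4  29.3]
top [630.2  52.5  28.6  27. ]
top [625.6 136.9  28.9  26.8]
top [620.6 221.5  29.2  26.6]
blk [639.8 -98.   80.5 128.3]
blk [660.6  23.2  24.6  65.8]
blk [655.3 109.2  24.5  66.3]
blk [650.  197.9  24.2  66.3]
blk [614.8 312.   79.3   9. ]
blk [605.  192.8  46.2  68.1]
blk [604.8  17.3  25.1  68.8]
blk [599.3 105.2  24.2  68.6]
blk [ 568.5 -428.3   46.3  140. ]
blk [590.6 254.2  23.2  21.2]
blk [ 468.6 -435.    46.   140.6]
```

View pics/v8.png

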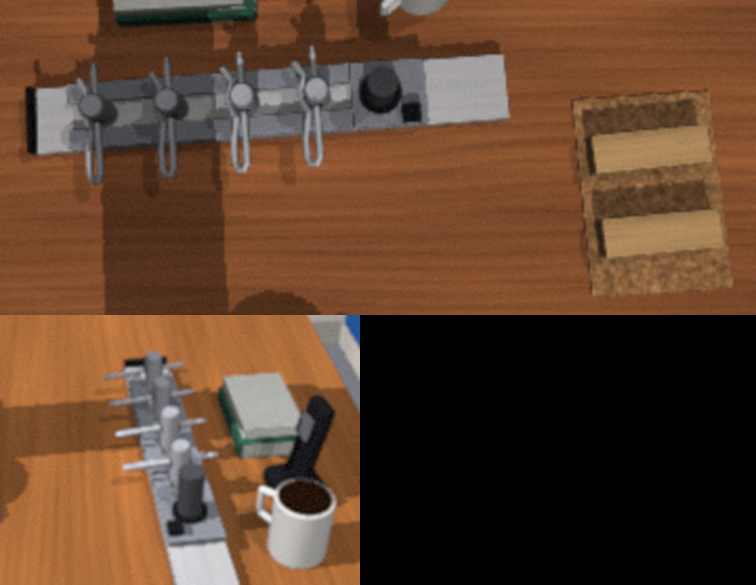

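Everything is in place: four clips seated at crop columns 95, 167, 241 and 315, the carriage home, both blocks flat on the mat, and the mug and phone not moved. I'm handing it in.

```bash
python3 -c "
from cell import ticket; print(ticket.close_job())"
```

```text
the job is handed in; nothing more can be done
None
```

The job is done and handed in at about 79 s of the 192 s allowed. Both blocks are on the mat, the carriage is home, and all four silver clips are on studs 1 to 4. I left the blue and turquoise look-alikes alone.

- **Blocks:** both lie flat within the mat's edges, at (0.569, -0.428) and (0.469, -0.435). The smallest margin is about 8 mm, at the near end of the first block.
- **Carriage:** the push stalled against the end stop at 22 N. In the last picture the post is 74.7 mm from stud 1, against the expected 75 mm.
- **Clips:** each leg went in without hitting the stud and stopped within 1.5 mm of its seat position. The last top and side pictures show the legs level and through the holes, and the top one shows the bows round the studs. I did not record the peak force as each bow sprang over, so that part rests on the pictures.
- **Mug and phone:** both are where they started, judged by eye from the pictures.

**Disturbances and disagreements:**
- One clip was knocked about 14 mm aside early on and was located again before I picked it.
- The two cameras disagreed by about 3 mm, and the robot's own readings matched the top camera to within 1 mm, so I relied on that one.
- The side camera's fit of the clip in the gripper was unreliable for three of the four clips and was not used to decide anything.

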